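# Turn the carousel and switch on the night light

### The arm

A 6-joint arm with a two-finger parallel gripper is mounted at the origin on the work surface. World frame = base frame: x ahead of the robot, y to its left, z up, the work surface at z = 0. Lengths are in m, angles in rad, forces in N, time in s.
With the tool pointing down it reaches from about 0.375 to 0.9 m from the base axis. Payload 3.1 kg.
Tool frame: the origin (TCP) lies on the mounting face of the last link; the fingertips stand 182 mm ahead of it and the grasp point (between the pads) lies 164 mm ahead of it; z points along the fingers, y is the direction in which the jaws open and shut (so a half turn about z gives the same grasp; the last joint's range is limited). The gripper opens to 87 mm and grips with 3 to 60 N. Pads are 19 mm wide; open, the fingers measure 117 mm over their backs; the gripper's body (75 mm by 190 mm) begins 51 mm behind the grasp point.
Start: joints at [0.995, 0.527, 1.433, -0, 1.181, -0.178], TCP at [0.242, 0.576, 0.405] pointing down, gripper open.
Joint ranges: [-3.08, 3.08], [-0.75, 2.2], [0.22, 2.44], [-1.43, 4.57], [0, 2.65], [-2.85, 2.85]. Speed limits (rad/s): [2.79, 2.79, 3.14, 3.14, 3.14, 3.14].

### API

Orientations are given as a unit quaternion [x, y, z, w].
In Python, from rig import robot, camera, camera_model gives the robot as it stands.
- The arm moves only by the tool drive_tool, never from a script. Its argument "plan" is a list that holds one entry, the list of rows, each a list of 6 numbers: the shift along the world's x, y, z in units of 2.5 cm (1.0 is 2.5 cm), then the turn, a rotation vector about the world's x, y, z in units of 6 degrees (1.0 is 6 degrees). A call has 1 to 8 rows; each row shifts and turns the commanded pose from where the row before left it; what a row does not reach is not made up. A row lasts 1/8 s, in which the tool goes at most 62.5 mm and 10.7 degrees, less where a joint would pass 70% of its speed; a pose out of reach is approached as far as the arm can. A call with a number of a shift or a turn outside -1 to 1 is refused whole. A call with a gripper value outside its range is refused whole. "grip" is the closure, from 0 (fully open) to 1 (shut), set as the call begins (left out, the last holds). The fingers move at their own pace and stop on an object; "force" is the grip in N (left out, the last holds). Time passes only in rows, so rows that do not move let the fingers close. It gives the time, the measured TCP pose, the force and the opening at its end, in the units of the state.
- robot.get_obs(): the state, without advancing time (a new reading comes with each control period).
- camera(name): name is "side" or "top"; returns the picture (384x512x3 uint8, red, green, blue); there is no depth.
- camera_model(name): a dict with "K" (3x3 intrinsics, pixels), "world_to_cam" (4x4, takes a point from world to camera coordinates). Camera axes: x right, y up, looking along -z (the intrinsics and any distortion apply to the point x, -y, -z); pixel columns grow to the right and rows downward; lengths in m; the calibration is good to about 2 mm. A picture is of the moment at which its call begins. camera_model takes no time and is no camera call.
- robot.hand_in(): hands the job in, once; it reports no verdict.
The state is a dict: "time": time; "q": joint angles; "joint_velocities": joint speeds; "joint_torque": joint torques, N m; "position": TCP position; "tool_rot": TCP orientation; "ft_force": force on the tool from outside, world axes, zero at the start; "moment": the same for the moment, N m; "grip_width": finger opening in m.
Only numpy, scipy, OpenCV 4.12 (cv2) and the standard library are available. Lean on these libraries where they do the work, as an engineer would, in place of code of your own. Each camera call takes 0.05 s, during which the arm holds its last target.

### The job

Spin the carousel on the sideboard, pushing only on its rim and the rim pegs, until the night light standing on it is at the front, in line with the brass diamond on the base plate; only then push the night light's toggle switch inwards, fully over to on. Leave the tumblers and the bottle standing on the carousel where they are, without pushing or lifting them, and do not disturb the other things on the sideboard.

Things in the scene. Friction and masses are not known exactly. Their poses are not given: they have to be found in the camera images.
- base_plate: Fixed round pale marble plate, 370 mm across, 10 mm thick, lying on the sideboard under the carousel. Origin: centre of its underside, on the carousel's vertical turning axis. Its front (its -x direction, roughly towards the robot, up to 20 degrees off) is marked by the brass diamond.
- pointer (a point): Middle of the brass diamond, a flat diamond 42 mm from corner to corner, let into the base plate's top at its front, 161 mm from the axis.
- turntable: Carousel disc, 260 mm across, top 50 and underside 30 mm above the sideboard. Origin on its vertical axis, 10 mm above the sideboard. Turns either way without stops, friction 0.12 N m, stays put. Six level 14 mm thick pegs reach from the rim to 185 mm from the axis, 40 mm above the sideboard, at 30, 90, 150, 210, 270, 330 degrees from its +x. Light is at front when its yaw equals the plate's.
- night_light: White plastic night light fixed on the turntable, on its -x side: box from 14 to 106 mm from the axis, 64 mm wide, 36 mm high, top 86 mm above the sideboard; cream dome 50 mm across on its inner end, top 145 mm above the sideboard; toggle switch on its outer end. Origin on the turning axis at the disc's top, axes parallel to the turntable's.
- light_front (a point): Middle of the night light box's outer face at its top edge, 106 mm from the axis, 86 mm above the sideboard.
- toggle_tip (a point): Centre of the 14 mm ball at the end of the black toggle lever (stem 9 mm thick, 36 mm from pivot to ball centre; pivot on the box top 86 mm from the axis). Its height is about 118 mm above the sideboard. Off it leans outwards; pushing it 31 mm towards the axis takes it fully on.
- toggle (a joint): Toggle switch angle: 0 = off (leaning 0.45 rad outwards), 0.9 = fully on (leaning 0.45 rad inwards to the dome, ball still 5 mm clear of it). Stays where it is left; takes about 1.5 N at the ball.
- tumbler_a: Blue glass tumbler, 64 mm across the rim, 84 mm high, standing loose on the turntable. Origin: centre of its underside.
- tumbler_b: The second, like blue glass tumbler, loose on the turntable. Origin: centre of its underside.
- rum_bottle: Empty short amber rum bottle with a paper band, 62 mm across, 120 mm high, standing loose on the turntable. Origin: centre of its underside.
- jar: Small white ceramic jar with screw lid, 68 mm across, 78 mm high, on the sideboard beside the carousel. Origin: centre of its underside.
- strainer: Stainless strainer bowl 96 mm across, 34 mm high, with a handle reaching 160 mm to its +y, on the sideboard beside the carousel. Origin: centre of the bowl's underside.
- remote: Black remote control 150 x 45 x 18 mm, on the sideboard beside the carousel. Origin: centre of its underside.
- coasters: Stack of round cork coasters, 96 mm across, 24 mm high, on the sideboard beside the carousel. Origin: centre of its underside.
Not all that is in view belongs to the job. What is shaped like the tumbler_b but turquoise is not meant. Leave any red look-alike of the tumbler_a alone.

How it is judged:
On the way, in this order (a step that is already met when the one before it is completed fails the run):
1. the night light is at the front, in line with the brass diamond, and still off (x of light_front in the frame of base_plate below 0 m and y of light_front in the frame of base_plate between -0.022 and 0.022 m and value of joint toggle below 0.25 rad), for 0.2 s.
2. the toggle is pushed fully over to on (x of light_front in the frame of base_plate below 0 m and y of light_front in the frame of base_plate between -0.022 and 0.022 m and value of joint toggle above 0.7 rad), for 0.2 s.
At the end, for the whole second after the job is handed in: Night light within 12 degrees (22 mm at its outer face) of the brass diamond, toggle past 0.7 of its 0.9 rad, turntable at rest, tumblers and bottle upright on it; jar, strainer, remote and coasters within 30 mm of where they began (all of step 2 and angular speed of turntable below 0.1 rad/s and angle between each of tumbler_a, tumbler_b, rum_bottle's own z axis and vertical below 0.2 rad and horizontal distance between each of tumbler_a, tumbler_b, rum_bottle and turntable below 0.115 m and height (world z) of tumbler_a between 0.044 and 0.06 m and height (world z) of tumbler_b between 0.044 and 0.06 m and height (world z) of rum_bottle between 0.044 and 0.06 m and distance of each of jar, strainer, remote, coasters from where it was at the start of the episode below 0.03 m); the robot touches nothing.
It fails at once if the toggle is switched before the night light is at the front (value of joint toggle above 0.3 rad and not (x of light_front in the frame of base_plate below 0 m and y of light_front in the frame of base_plate between -0.022 and 0.022 m)).
It fails at once if the carousel is turned by pushing on the night light instead of the rim (contact force between any of the fingers, the arm and night_light above 1 N and not (x of light_front in the frame of base_plate below 0 m and y of light_front in the frame of base_plate between -0.022 and 0.022 m)).
It fails at once if a tumbler or the bottle is pushed by the robot (over 2 N) (contact force between any of the fingers, the arm and tumbler_a above 2 N or contact force between any of the fingers, the arm and tumbler_b above 2 N or contact force between any of the fingers, the arm and rum_bottle above 2 N).
It fails at once if a tumbler or the bottle is tipped, lifted or knocked off the carousel (angle between any of tumbler_a, tumbler_b, rum_bottle's own z axis and vertical above 0.4 rad or height (world z) of any of tumbler_a, tumbler_b, rum_bottle above 0.07 m or height (world z) of any of tumbler_a, tumbler_b, rum_bottle below 0.035 m).
It fails at once if another thing on the sideboard is moved over 30 mm or lifted (distance of any of jar, strainer, remote, coasters from where it was at the start of the episode above 0.03 m).
It also fails if it takes over 72 s, if anything falls off the work surface, if the arm or the gripper's body presses on something with over 40 N, if the wrist force passes 120 N, or if a joint passes its speed limit or range.

## Working session

There is one attempt and no reset: what is moved stays moved. The work goes in short steps, Python scripts to look and compute and a tool call to move; the robot and the scene stay as the last step left them, time stands still between calls to the robot, and variables do not carry over. Pictures are saved under pics/ and viewed, and the job is handed in when it is done.

Besides the shell and the picture viewer there is one more tool, called as name(argument=value, ...), one argument or row to a line, values as JSON. drive_tool: Moves the arm, as the interface text tells. Shifts and turns lie within -1 to 1; 1 stands for 2.5 cm of shift or 6 degrees of turn. Its arguments: {"type":"object","properties":{"plan":{"type":"array","items":{"type":"array","items":{"type":"array","items":{"type":"number","minimum":-1,"maximum":1}}}},"grip":{"type":"number"},"force":{"type":"number"}},"required":["plan"]}

```bash
ls; mkdir -p pics
python3 - <<'E'
from rig import robot,camera,camera_model
import cv2
for n in("side","top"):
    im=camera(n); cv2.imwrite(f"pics/{n}0.png",im[:,:,::-1])
    m=camera_model(n); print(n,m)
print(robot.get_obs())
E
```

```text
pics
side {'K': array([[478.90036637,   0.        , 254.63867124],
       [  0.        , 478.90036637, 182.72826394],
       [  0.        ,   0.        ,   1.        ]]), 'world_to_cam': array([[ 0.73805965, -0.67452554, -0.0168303 , -0.37997603],
       [ 0.40001048,  0.41732794,  0.81598346, -0.28498797],
       [-0.54337793, -0.60897676,  0.57783019, -1.42693945],
       [ 0.        ,  0.        ,  0.        ,  1.        ]])}
top {'K': array([[473.16021074,   0.        , 265.31336215],
       [  0.        , 473.16021074, 191.38478315],
       [  0.        ,   0.        ,   1.        ]]), 'world_to_cam': array([[ 4.27203647e-03, -9.99988729e-01,  2.07171230e-03,
         9.51657785e-03],
       [ 9.85462512e-01,  4.56182576e-03,  1.69831763e-01,
        -5.00645232e-01],
       [-1.69839299e-01,  1.31606732e-03,  9.85470893e-01,
        -1.64870082e+00],
       [ 0.00000000e+00,  0.00000000e+00,  0.00000000e+00,
         1.00000000e+00]])}
{'time': 0.1, 'q': array([ 9.94457611e-01,  5.28363880e-01,  1.43375302e+00,  1.80548236e-05,
        1.18138520e+00, -1.78472797e-01]), 'joint_velocities': array([ 0.00077473, -0.00100628, -0.00291856,  0.0001611 , -0.00062523,
       -0.00172224]), 'joint_torque': array([ 1.12860901e-04, -4.40984631e+01, -1.77150249e+01,  6.35220297e-02,
        5.34341822e-02, -5.01398586e-05]), 'position': array([0.24194643, 0.57594431, 0.4038816 ]), 'tool_rot': array([ 1.97626724e-01,  9.80276882e-01, -8.84456203e-04, -3.59585547e-04]), 'ft_force': array([-0.11688268, -0.04632391,  0.13719691]), 'moment': array([-0.02964825,  0.00930542, -0.01521927]), 'grip_width': 0.0868309007336503}
```

View pics/side0.png

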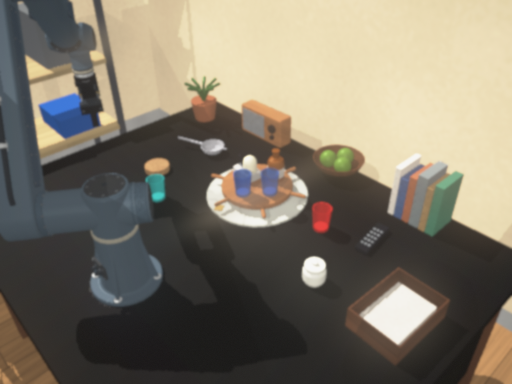

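View pics/top0.png

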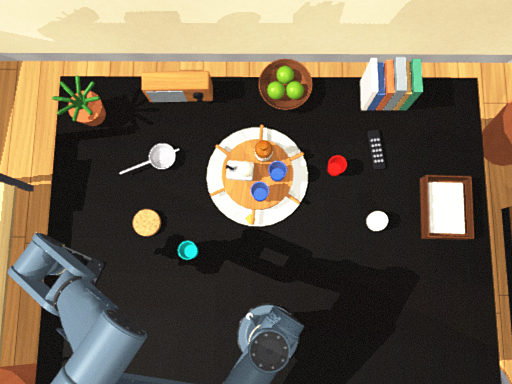

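```bash
cat > h.py <<'E'
import numpy as np, cv2
from rig import robot,camera,camera_model
def ray(n,u,v):
    m=camera_model(n);K=m['K'];T=m['world_to_cam'];R=T[:3,:3]
    d=np.array([(u-K[0,2])/K[0,0],-(v-K[1,2])/K[1,1],-1]);return -R.T@T[:3,3],R.T@d
def plane(n,u,v,z):
    o,d=ray(n,u,v);return (o+d*(z-o[2])/d[2]).round(4)
def proj(n,p):
    m=camera_model(n);T=m['world_to_cam'];c=T[:3,:3]@np.array(p)+T[:3,3];q=m['K']@[c[0],-c[1],-c[2]];return (q[:2]/q[2]).round(1)
def crop(im,n,x,y,w,h,s):
    cv2.imwrite(f"pics/{n}.png",cv2.resize(im[y:y+h,x:x+w,::-1],None,fx=s,fy=s,interpolation=cv2.INTER_CUBIC))
E
python3 - <<'E'
from h import *
for n,(x,y,w,h) in dict(top=(195,115,125,120),side=(195,135,125,95)).items():
    im=cv2.imread(f"pics/{n}0.png")[:,:,::-1]
    crop(im,n+"c",x,y,w,h,5 if n=="top" else 6)
im=cv2.imread("pics/top0.png");hsv=cv2.cvtColor(im,cv2.COLOR_BGR2HSV)
# plate: pale
m=((hsv[:,:,1]<70)&(hsv[:,:,2]>150)).astype(np.uint8);m[:,:200]=0;m[:,315:]=0;m[:120]=0;m[232:]=0
c=max(cv2.findContours(m,0,2)[0],key=cv2.contourArea);h=cv2.convexHull(c)
P=np.array([plane("top",u,v,.01)[:2] for u,v in h[:,0]]).astype(np.float32)
print(cv2.fitEllipse(P)); print(proj("top",(0.242,.576,.2)))
E
```

```text
((0.4574100077152252, 0.051765866577625275), (0.146114319562912, 0.2991717457771301), 175.25613403320312)
[ 86.1 262.9]
```

View pics/topc.png

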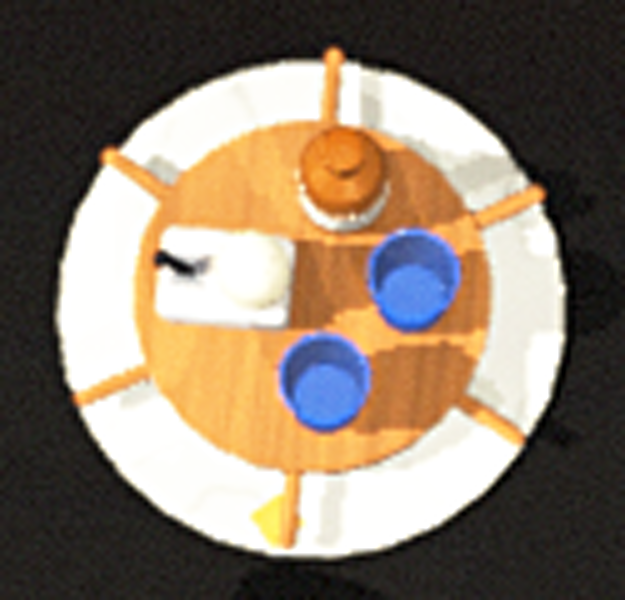

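View pics/sidec.png

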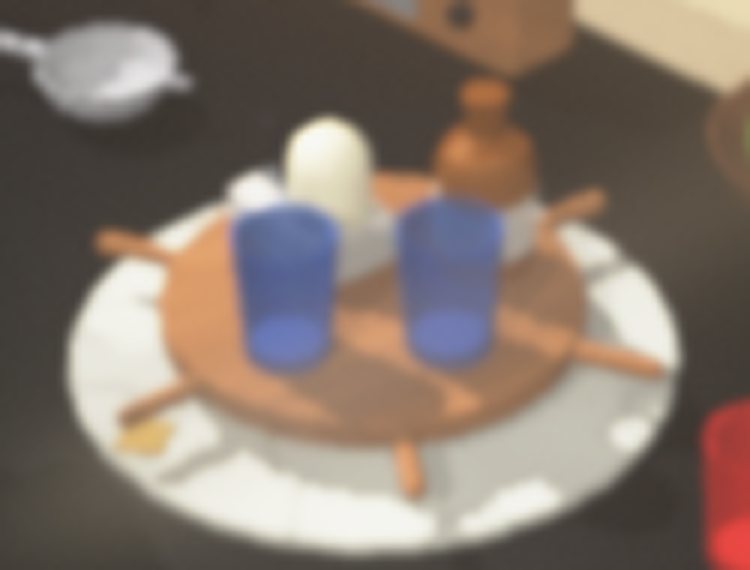

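Run:
```python
from h import *
from scipy.optimize import least_squares
t=[(333,52),(541,192),(521,440),(290,546),(79,400),(106,154)]
P=np.array([plane("top",195+a/5,115+b/5,.045)[:2] for a,b in t])
r=least_squares(lambda p:np.hypot(*(P-p).T)-.183,[.6,.05]);c=r.x
print("centre pegs",c,r.fun)
a=np.degrees(np.arctan2(*(P-c).T[::-1]));print(a)
print("plate",plane("top",195+311/5,115+308/5,.01))
d=plane("top",195+274/5,115+520/5,.01)[:2]-c; print("diamond",np.hypot(*d),np.degrees(np.arctan2(d[1],d[0])))
b=plane("side",195+145/6,135+437/6,.01)[:2]-c;print("diamond side",np.hypot(*b),np.degrees(np.arctan2(b[1],b[0])))
for u,v,z,n in[(160,258,.118,"tip"),(158,275,.086,"front"),(335,375,.13,"B1"),(325,385,.09,"A"),(415,285,.09,"B"),(343,165,.17,"bot"),(270,270,.145,"dome")]:
    q=plane("top",195+u/5,115+v/5,z)[:2];print(n,q,np.hypot(*(q-c)),np.degrees(np.arctan2(*(q-c)[::-1])))
for n,u,v,z in[("jar",377,220,.08),("strainer",163,156,.03),("coaster",147,222,.024),("turq",188,250,.08),("red",337,165,.08),("remote",376,149,.018)]: print(n,plane("top",u,v,z))
```

```text
centre pegs [0.56368596 0.04064402] [-0.00102762 -0.00063562 -0.00039795 -0.00126965 -0.00038928 -0.00064686]
[  -4.48946027  -65.12351377 -125.01904761  175.56401213  115.10782852
   55.37482064]
plate [0.5611 0.0417 0.01  ]
diamond 0.16100782881252027 170.47040321664292
diamond side 0.16041014761330655 171.59177406461728
tip [0.5737 0.1442] 0.10403904407556544 84.47657196417117
front [0.5687 0.148 ] 0.1074730092279963 87.32595247758864
B1 [0.4903 0.0231] 0.0754538993773793 -166.55492857184868
A [0.4902 0.0303] 0.07421040544352508 -171.98758385136912
B [ 0.5615 -0.0323] 0.07297676362590501 -91.71650163915857
bot [0.6264 0.0183] 0.06657557011872269 -19.610175022199893
dome [0.5596 0.0674] 0.02706617168566567 98.68266202193928
jar [ 0.3955 -0.3752  0.08  ]
strainer [0.6321 0.3855 0.03  ]
coaster [0.3909 0.434  0.024 ]
turq [0.2895 0.2754 0.08  ]
red [ 0.5899 -0.2409  0.08  ]
remote [ 0.6653 -0.3957  0.018 ]
```

Candidates: blue tumblers at top pixels (260,191) and (278,172) are tumbler_a and tumbler_b. The turquoise one at (188,250) and the red one at (337,165) are look-alikes, so I leave both alone. The carousel centre is at (0.563, 0.041). The night light, at (240,170), faces 85° and the diamond at (250,219) is at about 171°, so the disc needs about +86° CCW. I'll push the peg at 235° with closed fingers.

drive_tool(
  plan=[
    [[0.285, -0.975, 0, 0, 0, -0.76], [0.285, -0.975, 0, 0, 0, -0.76], [0.285, -0.975, 0, 0, 0, -0.76], [0.285, -0.975, 0, 0, 0, -0.76], [0.285, -0.975, 0, 0, 0, -0.76], [0.285, -0.975, 0, 0, 0, -0.76], [0.285, -0.975, 0, 0, 0, -0.76], [0.285, -0.975, 0, 0, 0, -0.76]],
  ],
  grip=1,
  force=20,
)

```text
time: 1.1
position: [0.2991, 0.3803, 0.4045]
tool_rot: [0.496, 0.869, -0.0, -0.0]
ft_force: [-0.5, -0.3, -0.8]
grip_width: 0.015
```

drive_tool(
  plan=[
    [[0.285, -0.975, 0, 0, 0, -0.76], [0.285, -0.975, 0, 0, 0, -0.76], [0.285, -0.975, 0, 0, 0, -0.76], [0.285, -0.975, 0, 0, 0, -0.76], [0.285, -0.975, 0, 0, 0, -0.76], [0.285, -0.975, 0, 0, 0, -0.76], [0.285, -0.975, 0, 0, 0, -0.76], [0.285, -0.975, 0, 0, 0, -0.76]],
  ],
)

```text
time: 2.1
position: [0.3561, 0.1854, 0.4046]
tool_rot: [0.743, 0.67, -0.0, -0.0]
ft_force: [0.1, -0.3, 0.6]
grip_width: 0.0007
```

drive_tool(
  plan=[
    [[0.285, -0.975, 0, 0, 0, -0.76], [0.285, -0.975, 0, 0, 0, -0.76], [0.285, -0.975, 0, 0, 0, -0.76], [0.285, -0.975, 0, 0, 0, -0.76], [0.285, -0.975, 0, 0, 0, -0.76], [0.285, -0.975, 0, 0, 0, -0.76], [0.285, -0.975, 0, 0, 0, -0.76], [0.285, -0.975, 0, 0, 0, -0.76]],
  ],
)

```text
time: 3.1
position: [0.4131, -0.0096, 0.4046]
tool_rot: [0.915, 0.404, -0.0, -0.0]
ft_force: [0.3, -0.6, 0.1]
grip_width: 0.0003
```

drive_tool(
  plan=[
    [[0.28, -0.97, 0, 0, 0, -0.97], [0.28, -0.97, 0, 0, 0, -0.96], [0, 0, -1, 0, 0, 0], [0, 0, -1, 0, 0, 0], [0, 0, -1, 0, 0, 0], [0, 0, 0, 0, 0, 0]],
  ],
)

```text
time: 3.85
position: [0.4264, -0.0571, 0.3284]
tool_rot: [0.951, 0.311, -0.002, -0.002]
ft_force: [-1.1, 0.4, 0.5]
grip_width: 0.0008
```

Run:
```python
from h import *
im=camera("side");crop(im,"s1",130,80,200,150,4)
im=camera("top");crop(im,"t1",170,100,200,150,4)
```

```text
(no output)
```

View pics/s1.png

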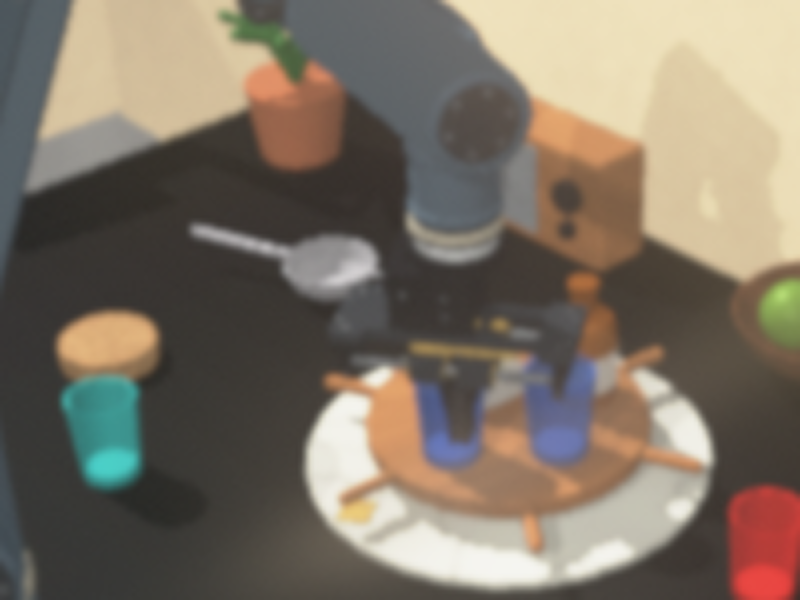

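View pics/t1.png

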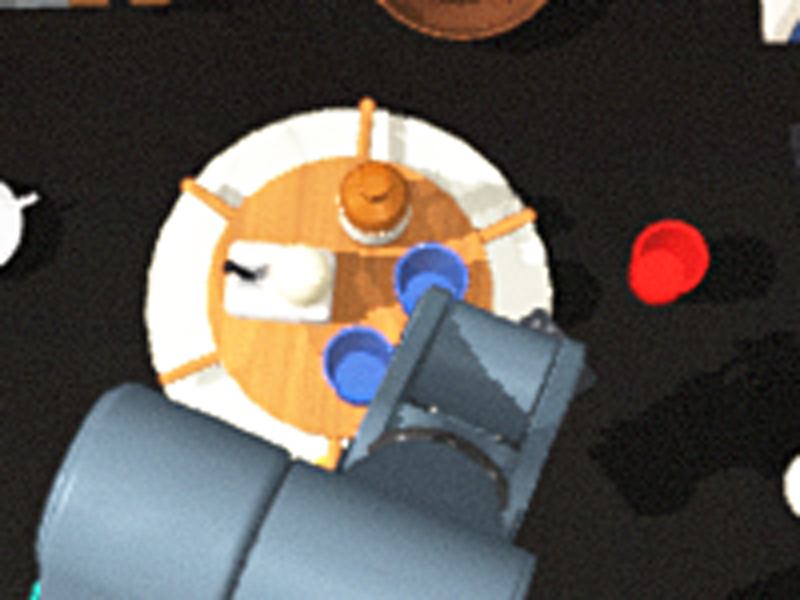

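drive_tool(
  plan=[
    [[0, 0, -0.8, 0, 0, 0], [0, 0, -0.8, 0, 0, 0], [0, 0, -0.8, 0, 0, 0], [0, 0, 0, 0, 0, 0]],
  ],
)

```text
time: 4.45
position: [0.4272, -0.0573, 0.2698]
tool_rot: [0.951, 0.311, -0.0, -0.0]
ft_force: [-0.0, 0.8, 0.5]
grip_width: 0.0002
```

Run:
```python
from h import *
im=camera("side");crop(im,"s2",180,100,140,130,5)
```

```text
(no output)
```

View pics/s2.png

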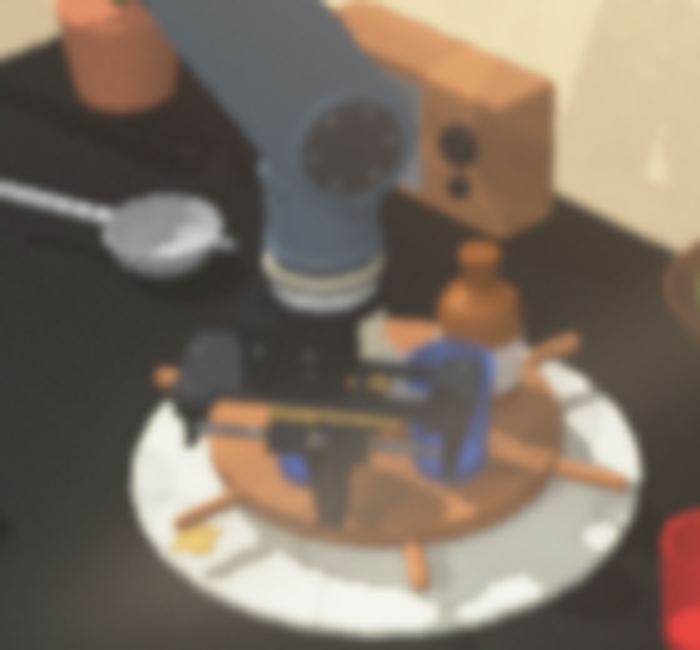

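drive_tool(
  plan=[
    [[0, 0, -0.8, 0, 0, 0], [0, 0, -0.8, 0, 0, 0], [0, 0, -0.7, 0, 0, 0], [0, 0, 0, 0, 0, 0]],
  ],
)

```text
time: 5.0
position: [0.4274, -0.0574, 0.2126]
tool_rot: [0.951, 0.311, 0.0, 0.0]
ft_force: [0.9, 0.4, 0.1]
grip_width: 0.0007
```

Run:
```python
from h import *
im=camera("side");crop(im,"s3",180,100,140,130,5)
c=np.array([.563,.041]);p=robot.get_obs()['position'][:2]-c;print(np.hypot(*p),np.degrees(np.arctan2(p[1],p[0])))
# arc waypoints
r=.168;A=np.radians(np.arange(216,320,4.0));W=c+r*np.c_[np.cos(A),np.sin(A)]
for a,d in zip(np.degrees(A)[1:],np.diff(W,axis=0)/.025):print(round(a),d.round(2))
```

```text
0.16746445394189252 -143.9971967357793
220 [ 0.29 -0.37]
224 [ 0.31 -0.35]
228 [ 0.34 -0.33]
232 [ 0.36 -0.3 ]
236 [ 0.38 -0.28]
240 [ 0.4  -0.25]
244 [ 0.41 -0.22]
248 [ 0.43 -0.19]
252 [ 0.44 -0.16]
256 [ 0.45 -0.13]
260 [ 0.46 -0.1 ]
264 [ 0.46 -0.07]
268 [ 0.47 -0.03]
272 [0.47 0.  ]
276 [0.47 0.03]
280 [0.46 0.07]
284 [0.46 0.1 ]
288 [0.45 0.13]
292 [0.44 0.16]
296 [0.43 0.19]
300 [0.41 0.22]
304 [0.4  0.25]
308 [0.38 0.28]
312 [0.36 0.3 ]
316 [0.34 0.33]
```

View pics/s3.png

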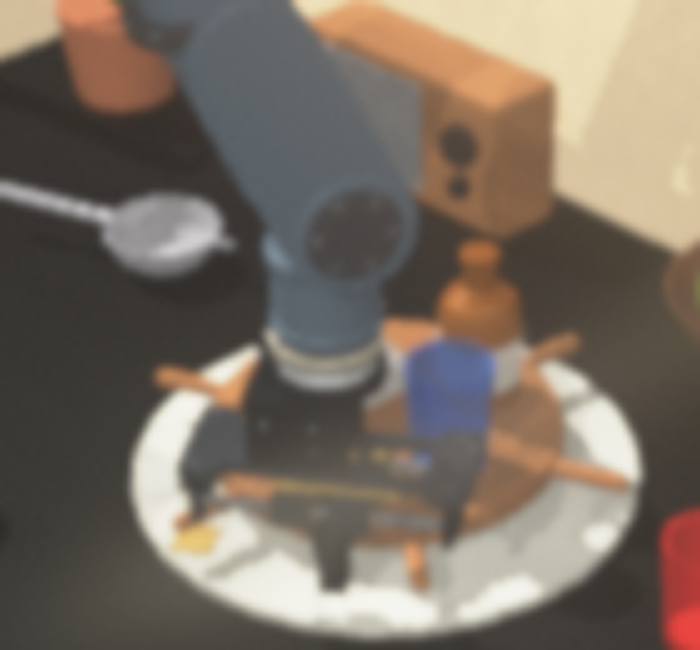

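The picture shows the closed fingertip (330,580 in the crop) between the pegs, next to the peg at (415,565) and outside the disc. I'll start pushing along the arc now.

drive_tool(
  plan=[
    [[0.29, -0.37, 0, 0, 0, 0.67], [0.31, -0.35, 0, 0, 0, 0.67], [0.34, -0.33, 0, 0, 0, 0.67], [0.36, -0.3, 0, 0, 0, 0.67], [0.38, -0.28, 0, 0, 0, 0.67], [0.4, -0.25, 0, 0, 0, 0.67], [0, 0, 0, 0, 0, 0]],
  ],
)

```text
time: 5.92
position: [0.4801, -0.1049, 0.2137]
tool_rot: [0.865, 0.502, 0.001, 0.002]
ft_force: [-0.6, 0.2, -0.4]
grip_width: 0.0006
```

Run:
```python
from h import *
im=camera("side");crop(im,"s4",180,100,140,130,4)
im=camera("top");crop(im,"t4",185,100,140,130,4)
```

```text
(no output)
```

View pics/s4.png

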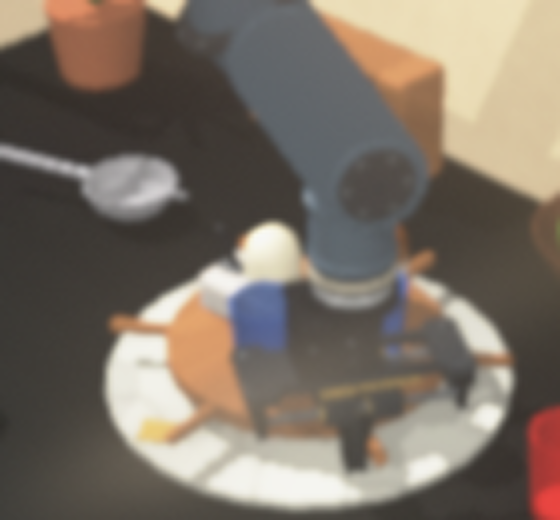

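View pics/t4.png

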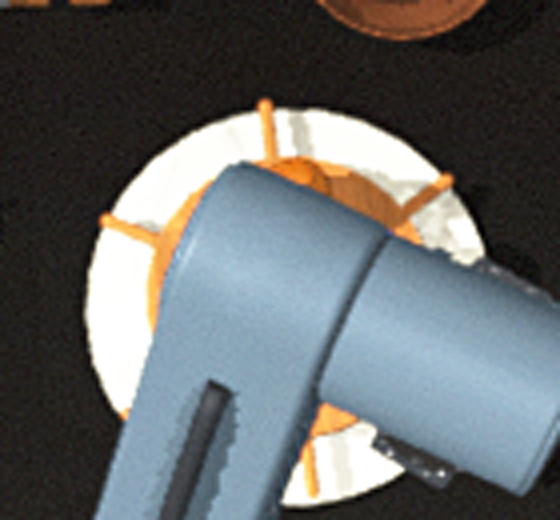

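drive_tool(
  plan=[
    [[0.41, -0.22, 0, 0, 0, 0.67], [0.43, -0.19, 0, 0, 0, 0.67], [0.44, -0.16, 0, 0, 0, 0.67], [0.45, -0.13, 0, 0, 0, 0.67], [0.46, -0.1, 0, 0, 0, 0.67], [0.46, -0.07, 0, 0, 0, 0.67], [0.47, -0.03, 0, 0, 0, 0.67], [0, 0, 0, 0, 0, 0]],
  ],
)

```text
time: 7.02
position: [0.5573, -0.1266, 0.2126]
tool_rot: [0.717, 0.697, 0.0, 0.0]
ft_force: [-0.3, 0.2, 0.3]
grip_width: 0.0001
```

Run:
```python
from h import *
im=camera("side");crop(im,"s5",180,100,140,130,4)
```

```text
(no output)
```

View pics/s5.png

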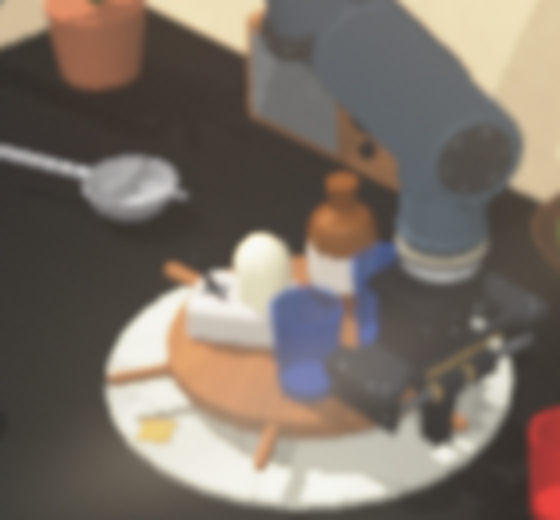

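drive_tool(
  plan=[
    [[0.47, 0, 0, 0, 0, 0.67], [0.47, 0.03, 0, 0, 0, 0.67], [0.46, 0.07, 0, 0, 0, 0.67], [0.46, 0.1, 0, 0, 0, 0.67], [0.45, 0.13, 0, 0, 0, 0.67], [0.44, 0.16, 0, 0, 0, 0.67], [0.43, 0.19, 0, 0, 0, 0.67], [0, 0, 0, 0, 0, 0]],
  ],
)

```text
time: 8.07
position: [0.6363, -0.1093, 0.2122]
tool_rot: [0.526, 0.85, 0.0, -0.0]
ft_force: [0.5, -0.6, -0.1]
grip_width: 0.0005
```

drive_tool(
  plan=[
    [[0.41, 0.22, 0, 0, 0, 0.67], [0.4, 0.25, 0, 0, 0, 0.67], [0, 0, 0, 0, 0, 0]],
  ],
)

```text
time: 8.45
position: [0.6564, -0.0977, 0.2122]
tool_rot: [0.465, 0.885, -0.0, -0.0]
ft_force: [-0.9, -0.9, -0.4]
grip_width: 0.0003
```

Run:
```python
from h import *
im=camera("side");crop(im,"s6",180,100,140,130,5)
im=camera("top");crop(im,"t6",185,100,140,130,5)
c=np.array([.563,.041]);p=robot.get_obs()['position'][:2]-c;print(np.hypot(*p),np.degrees(np.arctan2(p[1],p[0])))
```

```text
0.16732150095619916 -56.212814152641855
```

View pics/s6.png

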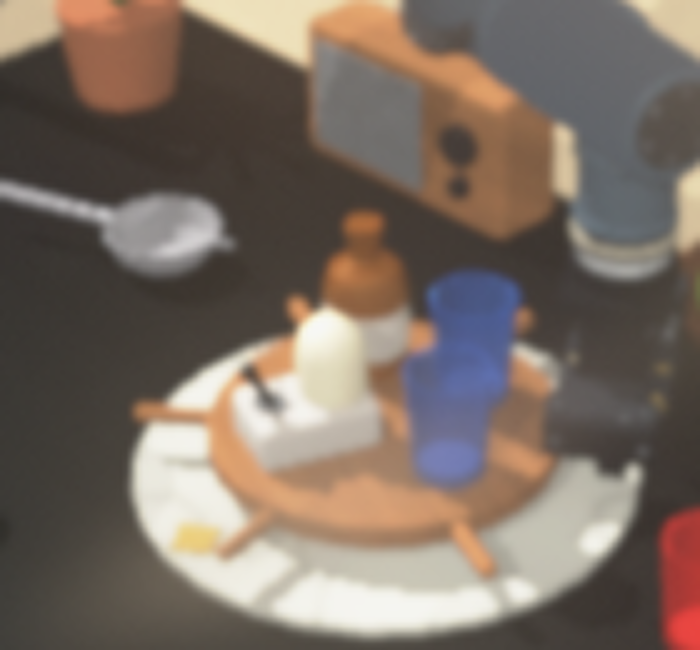

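View pics/t6.png

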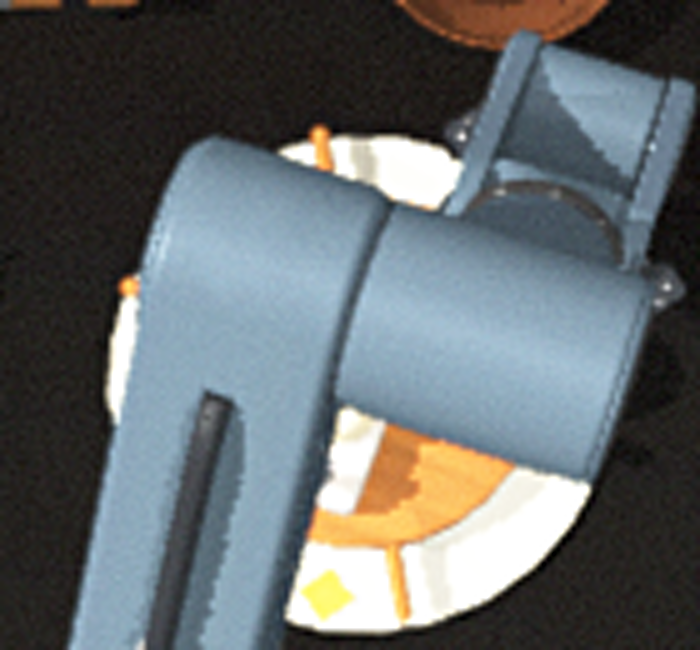

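Run:
```python
from h import *
c=np.array([.5637,.0406])
for n,u,v in[("top",320,130),("top",404,620),("side",137,410),("side",222,550),("side",490,568)]:
    x=(185+u/5) if n=="top" else 180+u/5
    d=plane(n,x,100+v/5,.043)[:2]-c;print(n,np.hypot(*d),np.degrees(np.arctan2(d[1],d[0])))
for n,x,y in[("top",185+326/5,100+594/5),("side",180+195/5,100+540/5)]:
    d=plane(n,x,y,.01)[:2]-c;print("dia",np.hypot(*d),np.degrees(np.arctan2(d[1],d[0])))
```

```text
top 0.18231253385327076 10.07715997948705
top 0.18266693734773132 -170.19734146106939
side 0.18216764257134138 130.7036388877716
side 0.18103273184703364 -169.85084820103174
side 0.18086154925798903 -109.67726488594336
dia 0.16009575259824974 170.9436484868113
dia 0.16136201535677466 171.76946693447996
```

drive_tool(
  plan=[
    [[0.38, 0.28, 0, 0, 0, 0.67], [0.36, 0.3, 0, 0, 0, 0.67], [0.26, 0.24, 0, 0, 0, 0.5], [0, 0, 0, 0, 0, 0]],
  ],
)

```text
time: 9.05
position: [0.6815, -0.0775, 0.2122]
tool_rot: [0.378, 0.926, 0.0, -0.0]
ft_force: [-0.5, -0.7, -0.1]
grip_width: 0.0006
```

Run:
```python
from h import *
im=camera("side");crop(im,"s7",180,100,140,130,5)
```

```text
(no output)
```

View pics/s7.png

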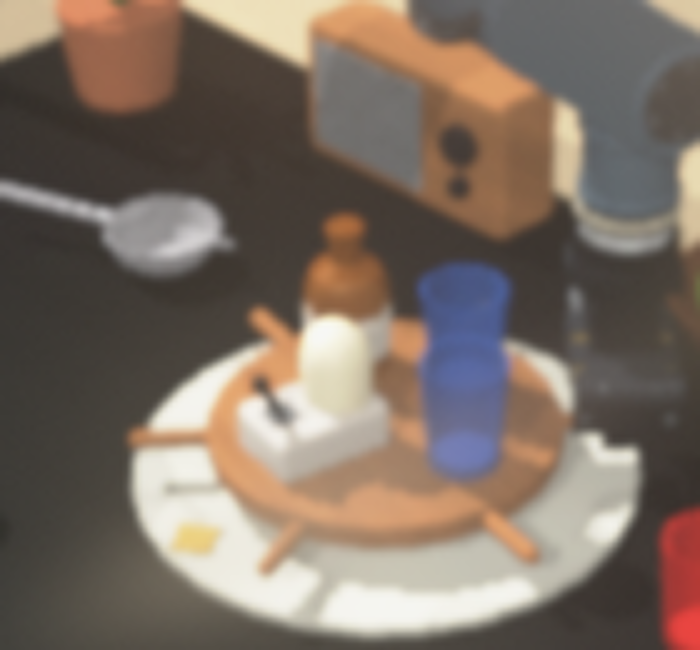

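Run:
```python
from h import *
c=np.array([.5637,.0406])
for u,v in[(131,436),(265,568),(537,555)]:
    d=plane("side",180+u/5,100+v/5,.043)[:2]-c;print(np.hypot(*d),np.degrees(np.arctan2(d[1],d[0])))
o=robot.get_obs();p=o['position'][:2]-c;print(np.hypot(*p),np.degrees(np.arctan2(p[1],p[0])),o['q'].round(2))
q=lambda u,v,z:plane("side",180+u/5,100+v/5,z)
print("tip",q(260,384,.118))
```

```text
0.18283790635423497 140.90462104958087
0.1823375441317558 -158.5428628741965
0.18440010845983795 -98.85955361351209
0.16680694378073466 -45.15307330876656 [-0.28  0.84  1.39 -0.    0.91 -1.07]
tip [0.4638 0.0565 0.118 ]
```

drive_tool(
  plan=[
    [[-0.34, -0.34, 0, 0, 0, 0], [0.4, -0.4, 0, 0, 0, 0], [0, 0, 0.8, 0, 0, 0], [0, 0, 1, 0, 0, 0], [0, 0, 1, 0, 0, 0], [0, 0, 1, 0, 0, 0], [0, 0, 1, 0, 0, 0], [0, 0, 1, 0, 0, 0]],
  ],
)

```text
time: 10.1
position: [0.6834, -0.0962, 0.3599]
tool_rot: [0.377, 0.926, 0.0, 0.001]
ft_force: [0.2, -0.8, 0.7]
grip_width: -0.0
```

drive_tool(
  plan=[
    [[0, 0, 1, 0, 0, 0], [0, 0, 1, 0, 0, 0], [0, 0, 0.3, 0, 0, 0], [0, 0, 0, 0, 0, 0]],
  ],
)

```text
time: 10.6
position: [0.6832, -0.0961, 0.4158]
tool_rot: [0.377, 0.926, 0.0, 0.001]
ft_force: [-0.5, 0.6, 0.5]
grip_width: 0.0002
```

drive_tool(
  plan=[
    [[-0.89, 0.53, 0, 0, 0, -0.74], [-0.89, 0.53, 0, 0, 0, -0.74], [-0.89, 0.53, 0, 0, 0, -0.74], [-0.89, 0.53, 0, 0, 0, -0.74], [-0.89, 0.53, 0, 0, 0, -0.74], [-0.89, 0.53, 0, 0, 0, -0.74]],
  ],
)

```text
time: 11.35
position: [0.5487, -0.0161, 0.4135]
tool_rot: [0.582, 0.813, -0.0, -0.001]
ft_force: [-0.4, -0.1, 0.4]
grip_width: 0.0003
```

drive_tool(
  plan=[
    [[-0.89, 0.53, 0, 0, 0, -0.74], [-0.89, 0.53, 0, 0, 0, -0.74], [-0.89, 0.53, 0, 0, 0, -0.74], [-0.89, 0.53, 0, 0, 0, -0.74], [-0.89, 0.53, 0, 0, 0, -0.74], [-0.89, 0.53, 0, 0, 0, -0.74], [0, 0, 0, 0, 0, 0]],
  ],
)

```text
time: 12.22
position: [0.4145, 0.0636, 0.4139]
tool_rot: [0.752, 0.659, -0.001, -0.001]
ft_force: [0.2, -0.6, 0.1]
grip_width: 0.0005
```

Run:
```python
from h import *
im=camera("side");crop(im,"s8",180,100,140,130,5)
im=camera("top");crop(im,"t8",185,100,140,130,5)
```

```text
(no output)
```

View pics/s8.png

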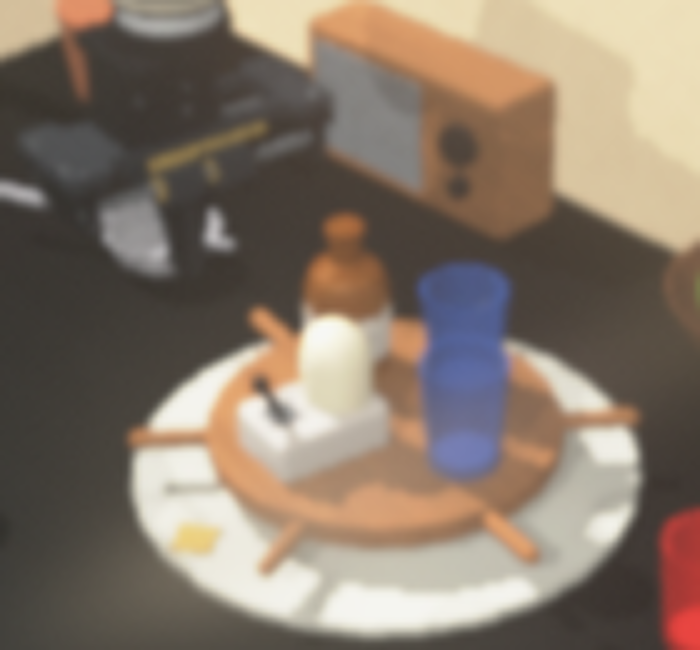

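View pics/t8.png

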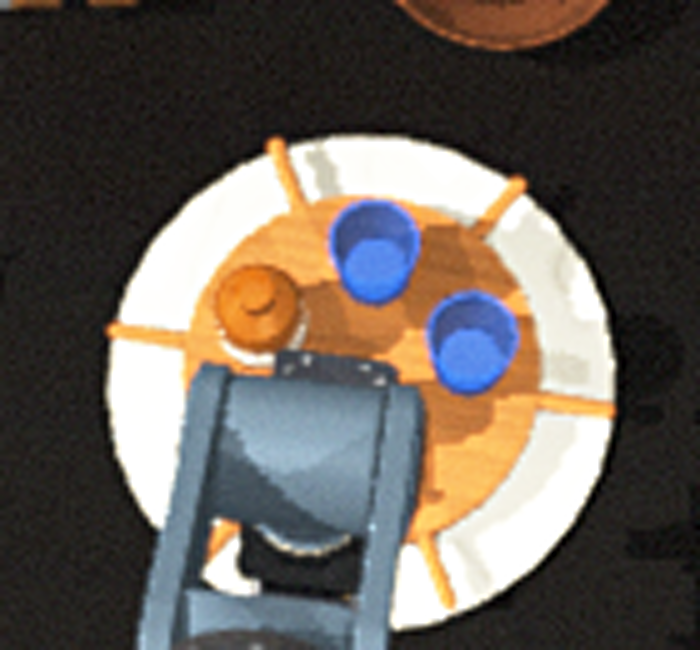

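drive_tool(
  plan=[
    [[0, 0, 0, 0, 0, 0.98], [0, 0, 0, 0, 0, 0.98], [0, 0, 0, 0, 0, 0.98], [0, 0, 0, 0, 0, 0.98], [0, 0, 0, 0, 0, 0.98], [0, 0, 0, 0, 0, 0.98], [0, 0, 0, 0, 0, 0.98], [0, 0, 0, 0, 0, 0.98]],
  ],
)

```text
time: 13.32
position: [0.4177, 0.0623, 0.4146]
tool_rot: [0.426, 0.905, 0.0, 0.0]
ft_force: [0.2, -0.8, -0.3]
grip_width: 0.0004
```

drive_tool(
  plan=[
    [[0, 0, 0, 0, 0, 0.98], [0, 0, 0, 0, 0, 0.98], [0, 0, 0, 0, 0, 0.98], [0, 0, 0, 0, 0, 0.98], [0, 0, 0, 0, 0, 0.98], [0, 0, 0, 0, 0, 0.98], [0, 0, 0, 0, 0, 0.98], [0, 0, 0, 0, 0, 0]],
  ],
)

```text
time: 14.32
position: [0.4174, 0.0624, 0.4146]
tool_rot: [0.083, 0.997, -0.0, 0.0]
ft_force: [1.0, -0.4, -0.2]
grip_width: 0.0007
```

drive_tool(
  plan=[
    [[0, 0, -0.8, 0, 0, 0], [0, 0, -0.8, 0, 0, 0], [0, 0, -0.8, 0, 0, 0], [0, 0, -0.8, 0, 0, 0], [0, 0, -0.8, 0, 0, 0], [0, 0, -0.8, 0, 0, 0], [0, 0, 0, 0, 0, 0]],
  ],
)

```text
time: 15.2
position: [0.4166, 0.0626, 0.2936]
tool_rot: [0.083, 0.997, 0.0, -0.001]
ft_force: [0.3, -0.7, 0.4]
grip_width: 0.0004
```

Run:
```python
from h import *
im=camera("side");crop(im,"s9",180,100,140,130,5)
im=camera("top");crop(im,"t9",185,100,140,130,5)
p=robot.get_obs()['position'];print(proj("side",p-[0,0,.182]),(proj("side",p-[0,0,.182])-[180,100])*5)
```

```text
[220.3 182.7] [201.5 413.5]
```

View pics/s9.png

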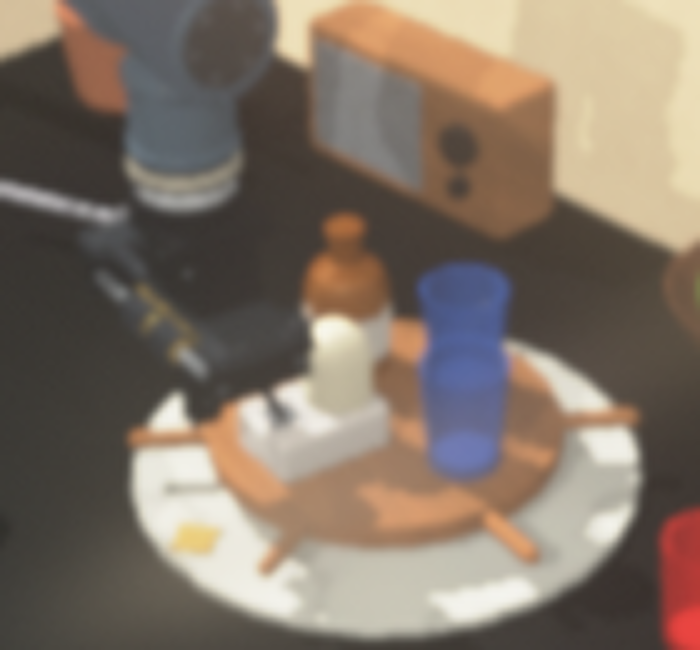

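View pics/t9.png

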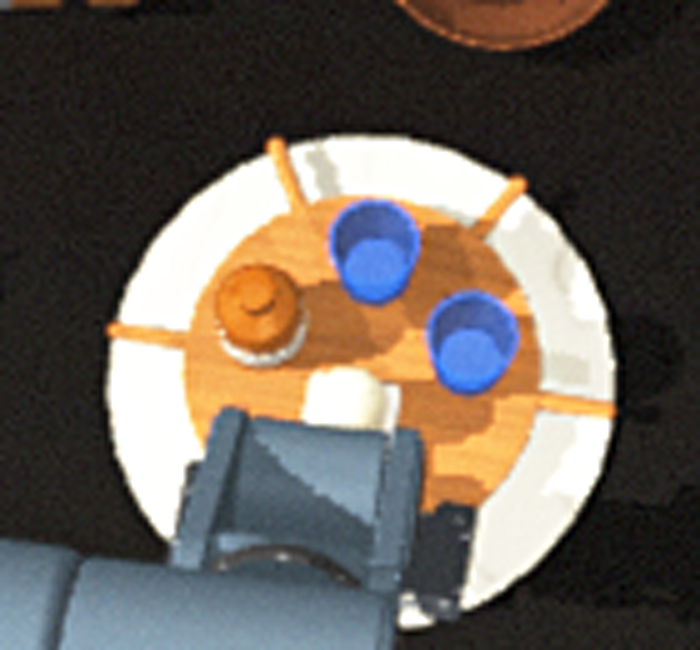

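drive_tool(
  plan=[
    [[0.4, -0.06, -0.2, 0, 0, 0], [0.4, -0.06, 0, 0, 0, 0], [0.3, -0.05, 0, 0, 0, 0], [0.3, -0.05, 0, 0, 0, 0], [0.2, -0.03, 0, 0, 0, 0], [0.2, -0.03, 0, 0, 0, 0], [0, 0, 0, 0, 0, 0]],
  ],
)

```text
time: 16.18
position: [0.462, 0.0559, 0.2898]
tool_rot: [0.082, 0.997, -0.0, 0.001]
ft_force: [-1.1, 0.8, -0.2]
grip_width: 0.0008
```

Run:
```python
from h import *
im=camera("side");crop(im,"s10",200,130,90,85,7)
```

View pics/s10.png

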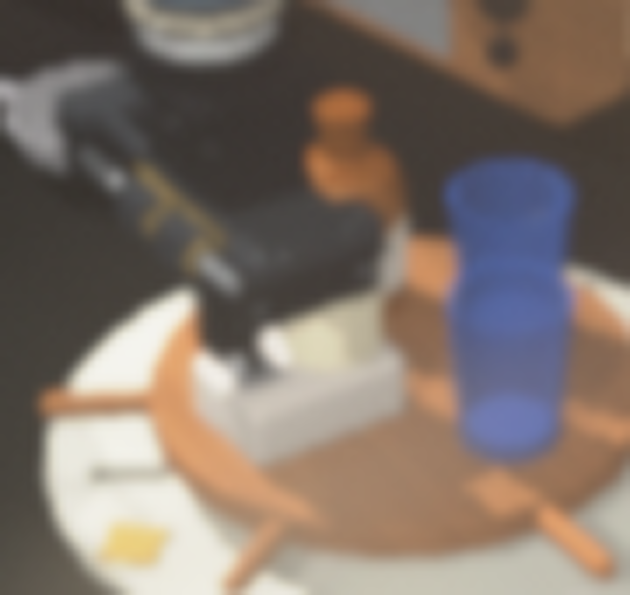

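drive_tool(
  plan=[
    [[0.2, -0.03, 0, 0, 0, 0], [0.2, -0.03, 0, 0, 0, 0], [0.15, -0.02, 0, 0, 0, 0], [0.15, -0.02, 0, 0, 0, 0], [0, 0, 0, 0, 0, 0], [0, 0, 0, 0, 0, 0]],
  ],
)

```text
time: 16.98
position: [0.4772, 0.0536, 0.2892]
tool_rot: [0.082, 0.997, 0.0, -0.003]
ft_force: [-5.2, 1.2, 1.1]
grip_width: 0.0002
```

Run:
```python
from h import *
im=camera("side");crop(im,"s11",200,130,90,85,7)
print(robot.get_obs()['ft_force'])
```

```text
[-4.93038015  0.62414055  0.97193102]
```

View pics/s11.png

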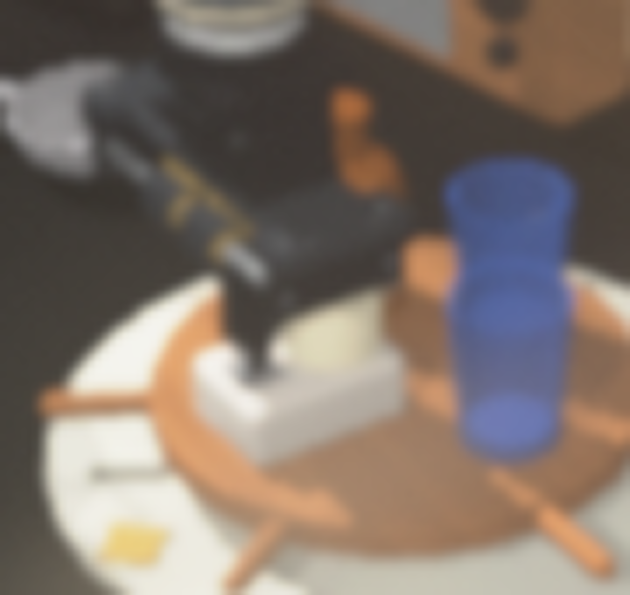

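A force of 5 N at the expected end position suggests the toggle is at its stop. I'll back off and look.

drive_tool(
  plan=[
    [[-0.4, 0.06, 0, 0, 0, 0], [-0.6, 0.09, 0, 0, 0, 0], [-0.8, 0.12, 0, 0, 0, 0], [-0.8, 0.12, 0, 0, 0, 0], [0, 0, 0.8, 0, 0, 0], [0, 0, 1, 0, 0, 0], [0, 0, 1, 0, 0, 0], [0, 0, 1, 0, 0, 0]],
  ],
)

```text
time: 18.02
position: [0.4133, 0.0633, 0.3857]
tool_rot: [0.082, 0.997, -0.0, 0.001]
ft_force: [0.1, -0.2, 0.6]
grip_width: 0.0005
```

Run:
```python
from h import *
im=camera("side");crop(im,"s12",200,130,90,85,7);cv2.imwrite("pics/s12f.png",im[:,:,::-1])
im=camera("top");crop(im,"t12",120,100,200,150,4)
```

```text
(no output)
```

View pics/s12.png

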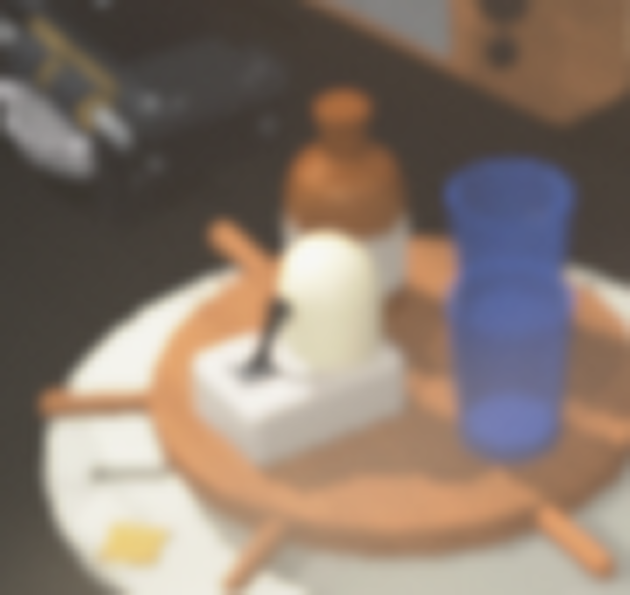

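View pics/t12.png

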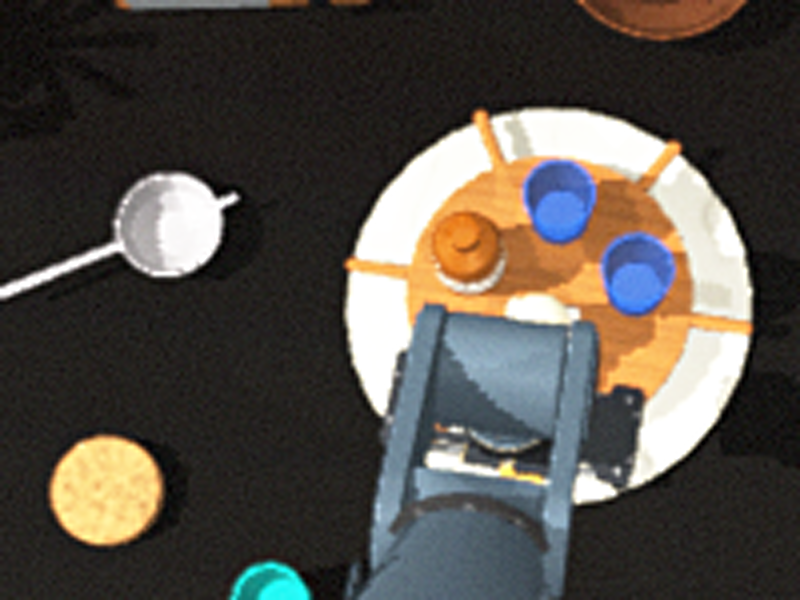

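Run:
```python
from h import *
c=np.array([.5637,.0406]);u=np.array([np.cos(np.radians(171.2)),np.sin(np.radians(171.2))])
for a in (0,.6,.7,.8,.9):
    t=.45-a;p=np.r_[c+u*(.086+.036*np.sin(t)),.086+.036*np.cos(t)];print(a,((proj("side",p)-[200,130])*7).round())
for x,y in[(43,402),(235,582),(600,560)]:
    d=plane("side",200+x/7,130+y/7,.043)[:2]-c;print(np.hypot(*d),np.degrees(np.arctan2(d[1],d[0])))
```

```text
0 [223. 328.]
0.6 [260. 308.]
0.7 [266. 307.]
0.8 [272. 307.]
0.9 [278. 307.]
0.18312935319057944 141.34019174590992
0.17932679665906037 -158.37064939437607
0.17682819345341963 -99.30784344457159
```

The ball is at about (281,305) in the crop, and full on is predicted at (278,307), so the toggle is fully over. The light is still at about 171°.

drive_tool(
  plan=[
    [[0, 0, 0.5, 0, 0, 0], [0, 0, 0, 0, 0, 0], [0, 0, 0, 0, 0, 0]],
  ],
)

```text
time: 18.5
position: [0.4136, 0.0632, 0.3967]
tool_rot: [0.082, 0.997, 0.0, -0.001]
ft_force: [-0.4, 0.1, 0.0]
grip_width: 0.0006
```

```bash
python3 -c "
from rig import robot
print(robot.hand_in())"
```

```text
the job is handed in; nothing more can be done
None
```

I turned the carousel about 86° counter-clockwise by pushing one rim peg with closed fingers. Then I pushed the toggle inwards to its stop (about 5 N), backed off and handed the job in at 18.5 s.

- **Light position:** the last pictures put the light at about 171–172°, against the diamond at about 171°. One partly blurred peg reading gave about 171° as well, but with a peg length 6–8 mm short.
- **Toggle:** its ball was within a few pixels of where I predicted it for fully on.
- **Loose items:** the tumblers and bottle were upright on the disc. The strainer and coasters looked undisturbed in the last top picture. The arm never went near the jar or the remote, and I did not measure those two again.
- **Wrong turn on the way:** I misread the gripper's yaw once while it was in the air above everything. I corrected it before lowering, and it touched nothing.

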